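# Free the blocked filter well and put the stray filter home

## Robot

A 7-joint arm with a two-finger parallel gripper is mounted at the origin on the work surface. World frame = base frame: x ahead of the robot, y to its left, z up, the work surface at z = 0. Lengths are in m, angles in rad, forces in N, time in s.
With the tool pointing down it reaches from about 0.4 to 0.85 m from the base axis. Payload 10.4 kg.
Tool frame: the origin (TCP) lies midway between the tips of the shut fingers; the grasp point (between the pads) lies 19 mm behind it; z points along the fingers, y is the line along which they close (so a half turn about z gives the same grasp; the last joint's range is limited). The gripper opens to 87 mm and grips with 3 to 60 N. Pads are 19 mm wide; open, the fingers measure 117 mm over their backs; the gripper's body (75 mm by 190 mm) begins 51 mm behind the grasp point.
Start: joints at [1.251, 0.332, -0.065, 1.46, 0.022, 1.35, -0.088], TCP at [0.183, -0.598, 0.223] pointing down, gripper open.
Joint ranges: [-2.6, 2.6], [-0.5, 2.12], [-1.47, 1.34], [0.16, 2.42], [-1.27, 4.41], [0.06, 2.06], [-2.6, 2.6]. Speed limits (rad/s): [2.22, 2.22, 2.79, 2.79, 3.14, 3.14, 3.14].

## Interface

Orientations are given as a unit quaternion [x, y, z, w].
In Python, from bench import r gives the robot as it stands.
- The arm moves only by the tool arm_command, never from a script. Its arguments are lists of equal length, an entry for each row: "xyz": the shift along the world's x, y, z in m, a list of three; "rot": the turn, a rotation vector about the world's x, y, z in rad, a list of three. In form: {"xyz": [[tx, ty, tz], ...], "rot": [[ax, ay, az], ...]}. A call has 1 to 20 rows; each row is the pose to reach, as a shift and turn from the pose commanded when the call began; what a row does not reach only later rows make up. A row lasts 1/12 s, in which the tool goes at most 41.7 mm and 7.16 degrees, less where a joint would pass 70% of its speed; a pose out of reach is approached as far as the arm can. A call with a gripper value outside its range is refused whole. "grip" is the opening, from 0 (shut) to 1 (fully open), set as the call begins (left out, the last holds). The fingers move at their own pace and stop on an object; "squeeze" is the grip in N (left out, the last holds). Time passes only in rows, so rows that repeat a pose let the fingers close. It gives the time, the measured TCP pose, the force, the opening and the grip force at its end, in the units of the state.
- r.read_state(): the state, without advancing time (a new reading comes with each control period).
- r.camera(name): name is "scene" or "top" or "wrist"; returns the picture (480x640x3 uint8, red, green, blue); there is no depth.
- r.camera_model(name): a dict with "fx", "fy", "cx", "cy" (pixels), "k1" (the pictures are not rectified: a ray, as slopes to the right and down, at radius r is drawn at 1 + k1 r^2 times it, then the intrinsics apply), "T" (4x4, takes a point from camera to world coordinates). Camera axes: x right, y up, looking along -z (the intrinsics and any distortion apply to the point x, -y, -z); pixel columns grow to the right and rows downward; lengths in m; the calibration is good to about 2 mm. A picture is of the moment at which its call begins: read the wrist's pose just before it. camera_model takes no time and is no camera call; for the wrist camera it gives the pose at the moment of the call.
- r.close_job(): hands the job in; it is judged then, once.
Trained networks look in the newest picture that a camera, given by its name, has taken for a name from the list of things; names that differ only in an ending like _2 or _b are one class to them, and where a whole thing is asked for, a point or a joint stands for the part that bears it (a point fixed in the world has none). Each returns a list of dicts, best first, with "conf" (0 to 1); they miss things now and then, are a little off and sometimes report something else, mostly with a low value. They report only what shows in the picture. A call takes as long as a camera call. They do not tell look-alikes from the thing itself.
- r.look_for(label, camera): "at" ([x, y, z] in m, in the coordinates of the camera as it stood for that picture, good to about 4 mm: the middle of the surface that is visible of it).
- r.spot_point(label, camera): "at" ([x, y, z] in m, in the coordinates of the camera as it stood for that picture, good to about 4 mm: a listed point, or the origin of a listed thing).
The state is a dict: "time": time; "joint_positions": joint angles; "joint_vel": joint speeds; "joint_torque": joint torques, N m; "ee_pos": TCP position; "eef_rot": TCP orientation; "ft_force": force on the tool from outside, world axes, zero at the start; "torque": the same for the moment, N m; "width": finger opening in m; "grip_force": force on a finger pad.
Only numpy, scipy, OpenCV 4.12 (cv2) and the standard library are available. Lean on these libraries where they do the work, as an engineer would, in place of code of your own. Each camera call takes 0.05 s, during which the arm holds its last target. There are 200 camera calls.

## Task

A wood offcut has been left in one of the liner's wells, so one filter lies loose on the drawer floor. Drop the offcut into the tilted-out blue bin, then set the loose filter flat into the well that this frees, without dropping it, and leave the bin pushed fully shut. Leave the other three filters in their wells, and do not disturb the lens caps, the tin or its lid.

Things in the scene. Friction and masses are not known exactly. Their poses are not given: they have to be found in the camera images.
- filter_a_c (a point): centre (half-way up, 13 mm above its underside) of the amber-topped filter: a round flat aluminium keeper with tinted glass on top, 62 mm diameter (58 mm over the top 4 mm), 26 mm high, 60 g; z is its axis. Three of the four filters start in wells of the liner, standing 14 mm out of it; one, a different one each time, lies on the flat drawer floor (6 mm above the work surface; the drawer's sides stand 45 to 55 mm high) to the robot's left of the liner block
- filter_b_c (a point): centre (half-way up, 13 mm above its underside) of the green-topped filter: a round flat aluminium keeper with tinted glass on top, 62 mm diameter (58 mm over the top 4 mm), 26 mm high, 60 g; z is its axis. Three of the four filters start in wells of the liner, standing 14 mm out of it; one, a different one each time, lies on the flat drawer floor (6 mm above the work surface; the drawer's sides stand 45 to 55 mm high) to the robot's left of the liner block
- filter_c_c (a point): centre (half-way up, 13 mm above its underside) of the dark red-topped filter: a round flat aluminium keeper with tinted glass on top, 62 mm diameter (58 mm over the top 4 mm), 26 mm high, 60 g; z is its axis. Three of the four filters start in wells of the liner, standing 14 mm out of it; one, a different one each time, lies on the flat drawer floor (6 mm above the work surface; the drawer's sides stand 45 to 55 mm high) to the robot's left of the liner block
- filter_d_c (a point): centre (half-way up, 13 mm above its underside) of the blue-topped filter: a round flat aluminium keeper with tinted glass on top, 62 mm diameter (58 mm over the top 4 mm), 26 mm high, 60 g; z is its axis. Three of the four filters start in wells of the liner, standing 14 mm out of it; one, a different one each time, lies on the flat drawer floor (6 mm above the work surface; the drawer's sides stand 45 to 55 mm high) to the robot's left of the liner block
- offcut_c (a point): centre (half-way up) of a pale wood offcut, 62 mm long (its x) by 30 mm wide (its y) by 36 mm high (z), about 40 g; it starts lying in one of the four wells, at any yaw, its top 25 mm above the liner's top face
- liner_hole0 (a point): centre of the mouth of a round well in the fixed light grey moulded liner block (200 x 200 mm, top face 18 mm above the work surface; well 0 lies at -50, -50 mm along the block's x, y, which are also this point's axes). Well diameter 74 mm, depth 11.5 mm, flat floor 6.5 mm above the work surface; neighbouring wells are 100 mm apart
- liner_hole1 (a point): centre of the mouth of a round well in the fixed light grey moulded liner block (200 x 200 mm, top face 18 mm above the work surface; well 1 lies at -50, +50 mm along the block's x, y, which are also this point's axes). Well diameter 74 mm, depth 11.5 mm, flat floor 6.5 mm above the work surface; neighbouring wells are 100 mm apart
- liner_hole2 (a point): centre of the mouth of a round well in the fixed light grey moulded liner block (200 x 200 mm, top face 18 mm above the work surface; well 2 lies at +50, -50 mm along the block's x, y, which are also this point's axes). Well diameter 74 mm, depth 11.5 mm, flat floor 6.5 mm above the work surface; neighbouring wells are 100 mm apart
- liner_hole3 (a point): centre of the mouth of a round well in the fixed light grey moulded liner block (200 x 200 mm, top face 18 mm above the work surface; well 3 lies at +50, +50 mm along the block's x, y, which are also this point's axes). Well diameter 74 mm, depth 11.5 mm, flat floor 6.5 mm above the work surface; neighbouring wells are 100 mm apart
- bin (a joint): tilt angle (rad) of the blue side bin on the robot's right: 0 is fully shut (upright, against its stop), up to 0.6 tilted out towards the liner; starts 0.3 to 0.5. It hinges on the lower edge of its liner-side wall, 12 mm above the work surface, along the world x direction; friction holds it wherever it is left, and 2 to 4 N on its lip moves it
- bin_floor (a point): centre of the inner floor of the blue open-topped bin, moving with it (z up along its walls). Inside 172 mm along x, 102 mm along y, walls 4 mm thick and 96 mm high inside
- bin_mouth (a point): centre of the bin's open mouth, level with its rim, moving with it; 96 mm above the bin_floor point
- bin_lip (a point): middle of the front edge of the bin's 180 mm long grip lip, at the top of its liner-side wall, the edge towards the liner, moving with it. Shut, it is 109 mm above the work surface and faces the world +y direction; pushing it towards -y shuts the bin. The lip is 6 mm thick and overhangs the wall by 10 mm, so when tilted out it is the part that leans farthest towards the liner
- filter_a: the amber-topped filter; origin at the centre of its underside
- filter_b: the green-topped filter; origin at the centre of its underside
- filter_c: the dark red-topped filter; origin at the centre of its underside
- filter_d: the blue-topped filter; origin at the centre of its underside
- offcut: the wood offcut; origin at the centre of its underside
- cap_1: a black lens cap lying on the drawer floor, 68 mm diameter, 10 mm thick, on the left beyond the loose filter; origin at its underside. Leave alone
- cap_2: a black lens cap lying on the drawer floor, 68 mm diameter, 10 mm thick, on the left beyond the loose filter; origin at its underside. Leave alone
- tin: small open aluminium tin, 68 mm diameter, 36 mm high, on the drawer floor in the far right part; origin at its underside. Leave alone
- tin_lid: the tin's aluminium screw lid, 74 mm diameter, 12 mm high, lying near the tin; origin at its underside. Leave alone
Things that resemble listed ones, but are neither listed nor needed, are in the scene too. Leave any yellow look-alike of the filter_c alone.

How it is judged:
By the outcome, as a careful person would: the job done as asked, in the order asked, and still so for the second after the job is handed in, with the robot touching nothing.
It also fails if it takes over 64 s, if anything falls off the work surface, if the arm or the gripper's body presses on something with over 40 N, if the wrist force passes 120 N, or if a joint passes its speed limit or range.

## Working session

There is one attempt and no reset: what is moved stays moved. The work goes in short steps, Python scripts to look and compute and a tool call to move; the robot and the scene stay as the last step left them, time stands still between calls to the robot, and variables do not carry over. Pictures are saved under pics/ and viewed, at most 11 in all, crops included, and the job is handed in when it is done.

Besides the shell and the picture viewer there is one more tool, called after "Call:" as a command line: name --argument value ..., lists and objects as JSON in quotes. arm_command: Moves the arm, as the interface text tells. Its arguments: {"type":"object","properties":{"xyz":{"type":"array"},"rot":{"type":"array"},"grip":{"type":"number"},"squeeze":{"type":"number"}},"required":["xyz","rot"]}

```bash
mkdir -p pics
cat > h.py <<'E'
from bench import r
import numpy as np, cv2
from scipy.spatial.transform import Rotation as R
def w(p,cam,T=None):
    T=np.array(r.camera_model(cam)["T"]) if T is None else T
    return (T@np.r_[p,1])[:3]
def px(P,cam,T=None):
    m=r.camera_model(cam);T=np.array(m["T"]) if T is None else T
    c=(np.linalg.inv(T)@np.r_[P,1])[:3];u=np.array([c[0],-c[1]])/-c[2]
    u=u*(1+m["k1"]*(u@u));return np.array([m["fx"]*u[0]+m["cx"],m["fy"]*u[1]+m["cy"]])
def ray(uv,cam,z,T=None):
    m=r.camera_model(cam);T=np.array(m["T"]) if T is None else T
    d=np.array([(uv[0]-m["cx"])/m["fx"],(uv[1]-m["cy"])/m["fy"]]);u=d.copy()
    for _ in range(20):u=d/(1+m["k1"]*(u@u))
    v=T[:3,:3]@np.array([u[0],-u[1],-1]);o=T[:3,3]
    return o+v*(z-o[2])/v[2]
def save(cam,name):
    im=r.camera(cam);cv2.imwrite("pics/"+name+".png",im[:,:,::-1]);return im
E
python3 - <<'E'
from h import *
a=save("top","top0");b=save("scene","scene0")
for n in ["filter_a_c","filter_b_c","filter_c_c","filter_d_c","offcut_c","liner_hole0","liner_hole1","liner_hole2","liner_hole3","bin_floor","bin_mouth","bin_lip","cap_1","tin","tin_lid"]:
    for d in r.spot_point(n,"top")[:5]:
        p=w(d["at"],"top");print(n,round(d["conf"],2),p.round(3),px(p,"top").round())
s=r.read_state();print(s["time"],s["ee_pos"],s["eef_rot"],s["width"])
E
```

```text
filter_a_c 0.63 [0.593 0.274 0.023] [217. 198.]
filter_a_c 0.41 [0.501 0.062 0.006] [295. 235.]
filter_a_c 0.38 [ 0.693 -0.254  0.003] [413. 169.]
filter_b_c 0.71 [0.608 0.069 0.021] [294. 195.]
filter_c_c 0.86 [ 0.278 -0.224  0.009] [402. 322.]
filter_c_c 0.63 [ 0.508 -0.044  0.021] [335. 232.]
filter_c_c 0.63 [0.27  0.265 0.015] [214. 320.]
filter_d_c 0.78 [ 0.611 -0.032  0.014] [332. 195.]
filter_d_c 0.33 [ 0.51  -0.041  0.021] [334. 232.]
offcut_c 0.85 [0.501 0.057 0.026] [297. 234.]
offcut_c 0.59 [0.503 0.061 0.009] [296. 234.]
offcut_c 0.52 [0.612 0.389 0.003] [177. 192.]
offcut_c 0.4 [ 0.496 -0.37   0.037] [460. 239.]
offcut_c 0.17 [0.609 0.069 0.02 ] [294. 194.]
liner_hole0 0.87 [0.5   0.063 0.02 ] [295. 234.]
liner_hole0 0.71 [ 0.513 -0.04   0.018] [334. 231.]
liner_hole0 0.65 [0.604 0.075 0.017] [292. 196.]
liner_hole0 0.56 [ 0.614 -0.034  0.014] [332. 194.]
liner_hole1 0.87 [0.5   0.063 0.02 ] [295. 234.]
liner_hole1 0.71 [ 0.513 -0.04   0.018] [334. 231.]
liner_hole1 0.65 [0.604 0.075 0.017] [292. 196.]
liner_hole1 0.56 [ 0.614 -0.034  0.014] [332. 194.]
liner_hole2 0.87 
[... 273 characters left out ...]
 [334. 231.]
liner_hole3 0.65 [0.604 0.075 0.017] [292. 196.]
liner_hole3 0.56 [ 0.614 -0.034  0.014] [332. 194.]
bin_floor 0.57 [ 0.496 -0.373  0.039] [461. 239.]
bin_mouth 0.64 [ 0.493 -0.329  0.129] [453. 234.]
bin_lip 0.84 [ 0.495 -0.271  0.098] [427. 235.]
bin_lip 0.51 [0.503 0.061 0.019] [295. 233.]
cap_1 0.78 [0.445 0.392 0.005] [171. 252.]
cap_1 0.74 [0.608 0.391 0.004] [176. 193.]
tin 0.87 [ 0.69  -0.254  0.   ] [413. 170.]
tin 0.55 [ 0.512 -0.043  0.021] [335. 231.]
tin_lid 0.68 [ 0.492 -0.326  0.128] [452. 235.]
tin_lid 0.65 [ 0.708 -0.367  0.008] [455. 164.]
0.85 [ 0.18283488 -0.59769727  0.22262914] [9.89007369e-01 1.47866207e-01 3.95048355e-05 8.62672041e-05] 0.0870670489622647
```

View pics/top0.png

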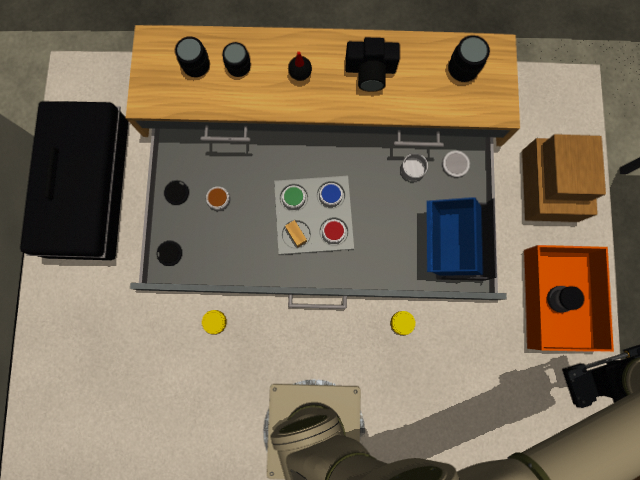

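View pics/scene0.png

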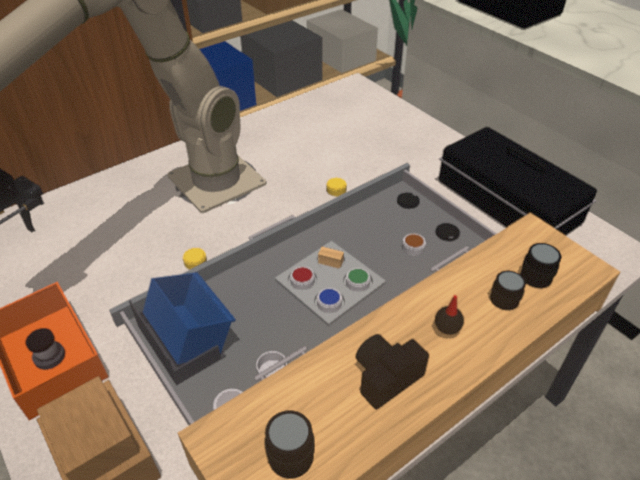

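Candidates in the top picture: 
- **Offcut:** the pale block at (295,233). Its weaker hits are cap (177,192) and bin (460,239), which are rejected.
- **Loose filter:** amber at (217,198).
- **Filters to leave in their wells:** green (294,195), blue (332,195) and red (334,232).
- **Yellow look-alikes, outside the drawer:** (214,322) and (403,323).

Next I check the choice in one crop.

Run:
```python
import cv2
i=cv2.imread("pics/top0.png")[165:265,150:370];cv2.imwrite("pics/crop0.png",cv2.resize(i,None,fx=3.6,fy=3.6,interpolation=cv2.INTER_CUBIC))
from h import *
print(np.array(r.camera_model("wrist")["T"]).round(3))
```

```text
[[ 0.294  0.915  0.278  0.261]
 [-0.956  0.281  0.085 -0.575]
 [-0.    -0.29   0.957  0.385]
 [ 0.     0.     0.     1.   ]]
```

View pics/crop0.png

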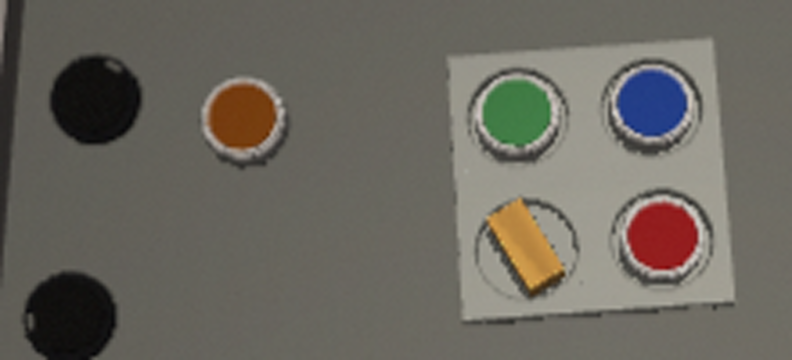

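Call:
arm_command --xyz '[[0.01,0.02,0.03],[0.02,0.06,0.06],[0.03,0.1,0.08],[0.05,0.14,0.08],[0.07,0.18,0.08],[0.09,0.22,0.08],[0.11,0.26,0.08],[0.13,0.3,0.08],[0.15,0.34,0.08],[0.17,0.38,0.08],[0.19,0.42,0.08],[0.21,0.46,0.08],[0.23,0.5,0.08],[0.25,0.54,0.07],[0.26,0.58,0.06],[0.26,0.62,0.05],[0.26,0.64,0.05],[0.26,0.65,0.05],[0.26,0.65,0.05],[0.26,0.65,0.05]]' --rot '[[0,0,0],[0,0,0],[0,0,0],[0,0,0],[0,0,0],[0,0,0],[0,0,0],[0,0,0],[0,0,0],[0,0,0],[0,0,0],[0,0,0],[0,0,0],[0,0,0],[0,0,0],[0,0,0],[0,0,0],[0,0,0],[0,0,0],[0,0,0]]' --grip 1 --squeeze 15

```text
time: 2.52
ee_pos: [0.4426, 0.0541, 0.2726]
eef_rot: [0.989, 0.15, 0.0, 0.0]
ft_force: [-0.1, -0.8, 0.5]
width: 0.0873
grip_force: 0.0
```

The crop shows the offcut in the near-left well at (527,245) and the loose amber filter at (243,117), so the choice stands. Now the wrist view.

Run:
```python
from h import *
T=np.array(r.camera_model("wrist")["T"]);im=save("wrist","w1")
for n in ["offcut_c","liner_hole0","filter_c_c"]:
    for d in r.spot_point(n,"wrist")[:4]:
        p=w(d["at"],"wrist",T);print(n,round(d["conf"],2),p.round(4),px(p,"wrist",T).round())
hsv=cv2.cvtColor(im,cv2.COLOR_RGB2HSV)
m=cv2.inRange(hsv,(10,60,140),(28,255,255));c=max(cv2.findContours(m,0,2)[0],key=cv2.contourArea)
b=cv2.boxPoints(cv2.minAreaRect(c));print(cv2.contourArea(c),b.round())
for q in b:print(ray(q,"wrist",0.043,T).round(4))
```

```text
offcut_c 0.91 [0.5045 0.06   0.0082] [326. 154.]
offcut_c 0.89 [0.5036 0.0602 0.0267] [326. 155.]
liner_hole0 0.92 [0.5053 0.0615 0.0179] [325. 153.]
filter_c_c 0.74 [ 0.5147 -0.039   0.0239] [411. 172.]
filter_c_c 0.69 [0.2705 0.2649 0.0111] [122. 283.]
1530.5 [[304. 130.]
 [331. 122.]
 [347. 179.]
 [320. 186.]]
[0.5223 0.0907 0.043 ]
[0.5378 0.0661 0.043 ]
[0.4869 0.0314 0.043 ]
[0.4704 0.057  0.043 ]
```

View pics/w1.png

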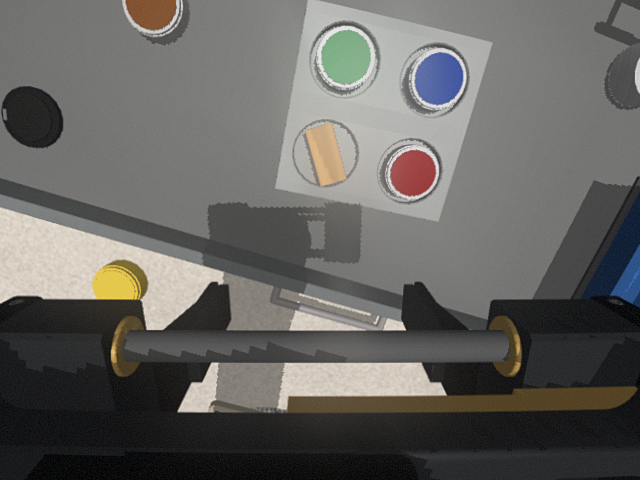

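The wrist view shows the offcut at (326,154) with its long axis at about 34° yaw. The red, blue and green filters are at (413,172), (437,78) and (346,56). Next I descend onto the offcut.

Call:
arm_command --xyz '[[0.02,0.003,-0.03],[0.04,0.006,-0.065],[0.06,0.008,-0.1],[0.0615,0.008,-0.14],[0.0615,0.008,-0.175],[0.0615,0.008,-0.205],[0.0615,0.008,-0.23],[0.0615,0.008,-0.245],[0.0615,0.008,-0.251],[0.0615,0.008,-0.251],[0.0615,0.008,-0.251]]' --rot '[[0,0,0.1],[0,0,0.2],[0,0,0.29],[0,0,0.29],[0,0,0.29],[0,0,0.29],[0,0,0.29],[0,0,0.29],[0,0,0.29],[0,0,0.29],[0,0,0.29]]' --grip 0.8

```text
time: 3.63
ee_pos: [0.5048, 0.0598, 0.0222]
eef_rot: [0.957, 0.289, 0.0, 0.0]
ft_force: [-0.2, -0.8, 0.9]
width: 0.0697
grip_force: 0.0
```

Call:
arm_command --xyz '[[0,0,0],[0,0,0],[0,0,0],[0,0,0],[0,0,0],[0,0,0]]' --rot '[[0,0,0],[0,0,0],[0,0,0],[0,0,0],[0,0,0],[0,0,0]]' --grip 0 --squeeze 15

```text
time: 4.13
ee_pos: [0.5044, 0.0603, 0.0218]
eef_rot: [0.957, 0.289, 0.0, 0.0]
ft_force: [-0.1, -0.3, 0.2]
width: 0.0376
grip_force: 0.0
```

Call:
arm_command --xyz '[[0,0,0],[0,0,0],[0,0,0],[0,0,0.01],[0,0,0.03],[0,0,0.06]]' --rot '[[0,0,0],[0,0,0],[0,0,0],[0,0,0],[0,0,0],[0,0,0]]'

```text
time: 4.63
ee_pos: [0.5027, 0.0603, 0.081]
eef_rot: [0.957, 0.289, -0.002, -0.001]
ft_force: [0.8, -0.3, -0.7]
width: 0.0301
grip_force: 15.0
```

Call:
arm_command --xyz '[[0,0,0.04],[0,0,0.08],[0,-0.03,0.12],[0,-0.07,0.145],[0,-0.11,0.145],[0,-0.15,0.145],[0,-0.19,0.145],[0,-0.23,0.145],[-0.01,-0.27,0.145],[-0.02,-0.3,0.145],[-0.03,-0.32,0.145],[-0.03,-0.33,0.145],[-0.03,-0.33,0.145]]' --rot '[[0,0,0],[0,0,0],[0,0,-0.1],[0,0,-0.2],[0,0,-0.3],[0,0,-0.4],[0,0,-0.5],[0,0,-0.6],[0,0,-0.6],[0,0,-0.6],[0,0,-0.6],[0,0,-0.6],[0,0,-0.6]]'

```text
time: 5.72
ee_pos: [0.4735, -0.2721, 0.2269]
eef_rot: [1.0, -0.009, 0.0, 0.0]
ft_force: [0.1, 0.3, -0.3]
width: 0.0299
grip_force: 15.0
```

Run:
```python
from h import *
T=np.array(r.camera_model("wrist")["T"]);im=save("wrist","w2")
for n in ["bin_floor","bin_mouth","bin_lip","offcut_c"]:
    for d in r.spot_point(n,"wrist")[:2]:
        p=w(d["at"],"wrist",T);print(n,round(d["conf"],2),p.round(4),px(p,"wrist",T).round())
s=r.read_state();print(s["ee_pos"],s["width"],s["grip_force"])
```

```text
bin_floor 0.93 [ 0.4964 -0.3725  0.0404] [416. 196.]
bin_mouth 0.89 [ 0.4961 -0.3284  0.1261] [389. 215.]
bin_lip 0.81 [ 0.4963 -0.2733  0.0952] [316. 208.]
offcut_c 0.65 [ 0.4741 -0.2736  0.2311] [318. 306.]
offcut_c 0.58 [ 0.4766 -0.2738  0.2114] [318. 286.]
[ 0.47516551 -0.26774085  0.22685366] 0.029707080256832448 14.999932497739792
```

View pics/w2.png

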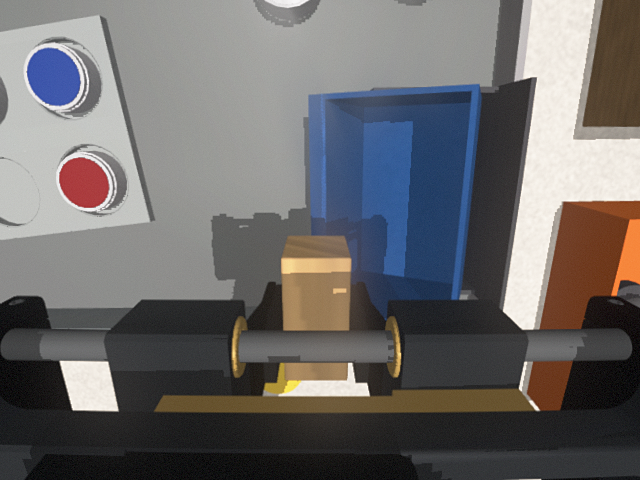

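The offcut is held at (318,300), and the empty bin spans about (310–480, 90–300), matching the measured points. I lower the offcut into the mouth and release.

Call:
arm_command --xyz '[[0.01,-0.03,0],[0.022,-0.065,-0.015],[0.022,-0.068,-0.05],[0.022,-0.068,-0.085],[0.022,-0.068,-0.11],[0.022,-0.068,-0.122],[0.022,-0.068,-0.122],[0.022,-0.068,-0.122]]' --rot '[[0,0,0],[0,0,0],[0,0,0],[0,0,0],[0,0,0],[0,0,0],[0,0,0],[0,0,0]]'

```text
time: 6.63
ee_pos: [0.4971, -0.337, 0.1055]
eef_rot: [1.0, -0.006, 0.0, 0.0]
ft_force: [0.5, -0.3, 0.5]
width: 0.0299
grip_force: 15.0
```

Call:
arm_command --xyz '[[0,0,0],[0,0,0],[0,0,0],[0,0,0],[0,0,0],[0,0,0.03],[0,0,0.07],[0,0,0.11],[0,0.02,0.14],[0.0,0.05,0.14],[0.0,0.05,0.14]]' --rot '[[0,0,0],[0,0,0],[0,0,0],[0,0,0],[0,0,0],[0,0,0],[0,0,0],[0,0,0],[0,0,0],[0,0,0],[0,0,0]]' --grip 0.55

```text
time: 7.55
ee_pos: [0.4986, -0.2822, 0.2476]
eef_rot: [1.0, -0.004, 0.002, 0.0]
ft_force: [0.1, 0.5, -0.3]
width: 0.0477
grip_force: 0.0
```

Run:
```python
from h import *
T=np.array(r.camera_model("wrist")["T"]);im=save("wrist","w3")
for n in ["offcut_c","bin_lip"]:
    for d in r.spot_point(n,"wrist")[:3]:
        p=w(d["at"],"wrist",T);print(n,round(d["conf"],2),p.round(4),px(p,"wrist",T).round())
s=r.read_state();print(s["time"],s["ee_pos"],s["eef_rot"],s["width"])
```

```text
offcut_c 0.7 [ 0.4991 -0.3296  0.0434] [360. 216.]
offcut_c 0.62 [ 0.5008 -0.3342  0.0264] [362. 211.]
bin_lip 0.67 [ 0.4968 -0.2731  0.0976] [305. 231.]
7.7 [ 0.49606365 -0.28783714  0.24452431] [ 9.99978956e-01 -6.47611695e-03 -1.72592523e-04  3.43056913e-04] 0.047887639221987265
```

View pics/w3.png

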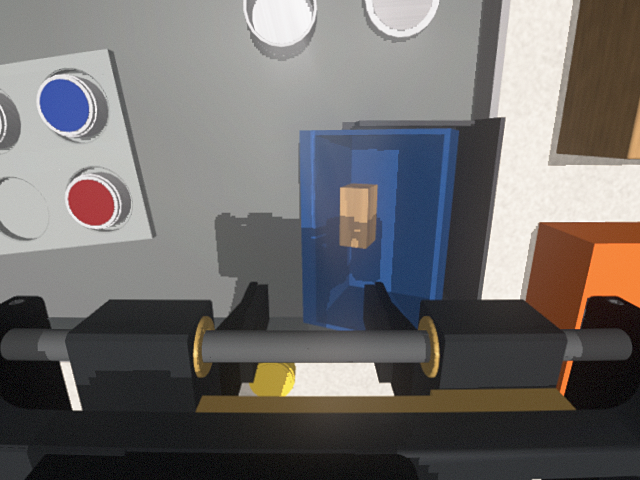

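The offcut lies in the bin at (358,215). I go to the loose amber filter and turn the fingers diagonal to the liner on the way.

Call:
arm_command --xyz '[[0.0,0.03,0.005],[0.0,0.065,0.005],[0.0,0.105,0.005],[0.0,0.145,0.005],[0.0,0.185,0.005],[0.0,0.225,0.005],[0.0,0.265,0.005],[0.005,0.305,0.005],[0.01,0.345,0.005],[0.015,0.385,0.0],[0.02,0.425,0.0],[0.025,0.465,0.0],[0.03,0.5,0.0],[0.03,0.53,0.0],[0.03,0.545,0.0],[0.03,0.55,0.0],[0.03,0.55,0.0],[0.03,0.55,0.0]]' --rot '[[0,0,0],[0,0,0],[0,0,0.1],[0,0,0.2],[0,0,0.3],[0,0,0.4],[0,0,0.5],[0,0,0.6],[0,0,0.7],[0,0,0.7],[0,0,0.7],[0,0,0.7],[0,0,0.7],[0,0,0.7],[0,0,0.7],[0,0,0.7],[0,0,0.7],[0,0,0.7]]' --grip 1

```text
time: 9.2
ee_pos: [0.5269, 0.2607, 0.244]
eef_rot: [0.942, 0.336, -0.0, 0.0]
ft_force: [1.1, -0.3, 0.2]
width: 0.087
grip_force: 0.0
```

Run:
```python
from h import *
s=r.read_state();print(s["time"],s["ee_pos"],s["eef_rot"],s["width"])
T=np.array(r.camera_model("wrist")["T"]);im=save("wrist","w4")
for n in ["filter_a_c"]:
    for d in r.spot_point(n,"wrist")[:3]:
        p=w(d["at"],"wrist",T);print(n,round(d["conf"],2),p.round(4),px(p,"wrist",T).round())
hsv=cv2.cvtColor(im,cv2.COLOR_RGB2HSV)
m=cv2.inRange(hsv,(4,130,50),(18,255,255))
for c in sorted(cv2.findContours(m,0,2)[0],key=cv2.contourArea)[-2:]:
    if len(c)<5: continue
    e=cv2.fitEllipse(c);print(cv2.contourArea(c),e,ray(e[0],"wrist",0.032,T).round(4))
```

```text
9.2 [0.5269198  0.26073868 0.24400183] [ 9.41873519e-01  3.35967239e-01 -4.49933356e-04  2.93733580e-04] 0.0870184487779976
filter_a_c 0.77 [0.5919 0.2771 0.0209] [342. 155.]
1.0 ((433.0162658691406, 403.0580139160156), (3.6472558975219727, 4.278700351715088), 83.63516998291016) [ 0.431  -0.0157  0.032 ]
1.5 ((464.46429443359375, 400.03570556640625), (0.7071068286895752, 7979.18505859375), 45.0) [ 0.46   -0.0444  0.032 ]
```

View pics/w4.png

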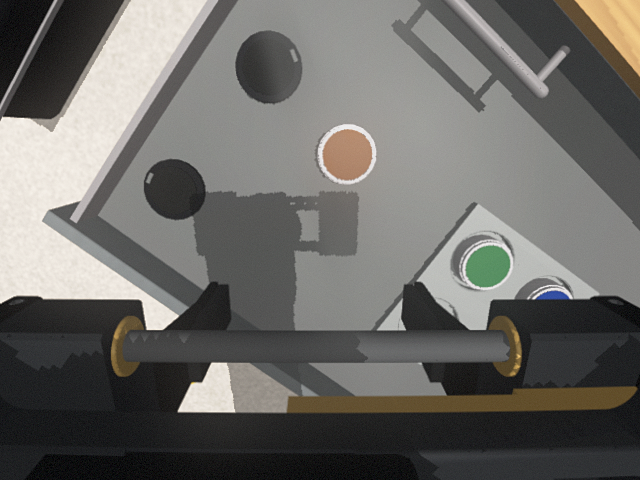

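The amber filter is at (347,154), clear of the cap at (268,66). I refine its centre from the same picture.

Run:
```python
from h import *
T=np.array(r.camera_model("wrist")["T"]);im=cv2.imread("pics/w4.png")
hsv=cv2.cvtColor(im,cv2.COLOR_BGR2HSV);m=cv2.inRange(hsv,(4,70,60),(18,255,255));m[:100]=0;m[250:]=0
c=max(cv2.findContours(m,0,2)[0],key=cv2.contourArea);e=cv2.fitEllipse(c);print(e,ray(e[0],"wrist",0.032,T).round(4))
```

```text
((347.0331115722656, 154.18104553222656), (47.843292236328125, 49.5706901550293), 16.52406120300293) [0.5966 0.2737 0.032 ]
```

Call:
arm_command --xyz '[[0.025,0.005,-0.02],[0.05,0.01,-0.055],[0.068,0.0135,-0.09],[0.069,0.0135,-0.125],[0.069,0.0135,-0.16],[0.069,0.0135,-0.19],[0.069,0.0135,-0.21],[0.069,0.0135,-0.22],[0.069,0.0135,-0.2245],[0.069,0.0135,-0.2245],[0.069,0.0135,-0.2245]]' --rot '[[0,0,0],[0,0,0],[0,0,0],[0,0,0],[0,0,0],[0,0,0],[0,0,0],[0,0,0],[0,0,0],[0,0,0],[0,0,0]]'

```text
time: 10.22
ee_pos: [0.5963, 0.2758, 0.0216]
eef_rot: [0.942, 0.336, 0.001, 0.0]
ft_force: [0.3, 0.8, 0.6]
width: 0.0872
grip_force: 0.0
```

Call:
arm_command --xyz '[[0,0,0],[0,0,0],[0,0,0],[0,0,0],[0,0,0],[0,0,0],[0,0,0],[0,0,0]]' --rot '[[0,0,0],[0,0,0],[0,0,0],[0,0,0],[0,0,0],[0,0,0],[0,0,0],[0,0,0]]' --grip 0 --squeeze 20

```text
time: 10.88
ee_pos: [0.5955, 0.2759, 0.0204]
eef_rot: [0.942, 0.337, 0.0, 0.0]
ft_force: [-0.1, -0.3, 4.2]
width: 0.0609
grip_force: 20.0
```

Call:
arm_command --xyz '[[0,0,0.005],[0,0,0.02],[0,0,0.045],[0,0,0.08],[0,0,0.1],[0,0,0.1],[0,0,0.1]]' --rot '[[0,0,0],[0,0,0],[0,0,0],[0,0,0],[0,0,0],[0,0,0],[0,0,0]]'

```text
time: 11.47
ee_pos: [0.5959, 0.2764, 0.1223]
eef_rot: [0.942, 0.337, 0.002, 0.0]
ft_force: [-0.1, -0.5, -1.4]
width: 0.061
grip_force: 20.0
```

Run:
```python
from h import *
s=r.read_state();print(s["time"],s["ee_pos"],s["eef_rot"],s["width"],s["grip_force"],s["ft_force"])
T=np.array(r.camera_model("wrist")["T"]);im=save("wrist","w5")
for n in ["filter_a_c","filter_a"]:
    for d in r.spot_point(n,"wrist")[:2]:
        p=w(d["at"],"wrist",T);print(n,round(d["conf"],2),p.round(4),px(p,"wrist",T).round())
```

```text
11.4667 [0.59592961 0.27635208 0.1222894 ] [9.41605597e-01 3.36714467e-01 1.50599989e-03 1.99831568e-06] 0.0610218142286317 19.9998477101326 [-0.13170959 -0.53781736 -1.37188683]
filter_a_c 0.87 [0.5928 0.2757 0.1228] [310. 308.]
filter_a_c 0.69 [0.5931 0.2771 0.1086] [309. 294.]
filter_a 0.56 [0.5988 0.2774 0.1083] [315. 286.]
```

View pics/w5.png

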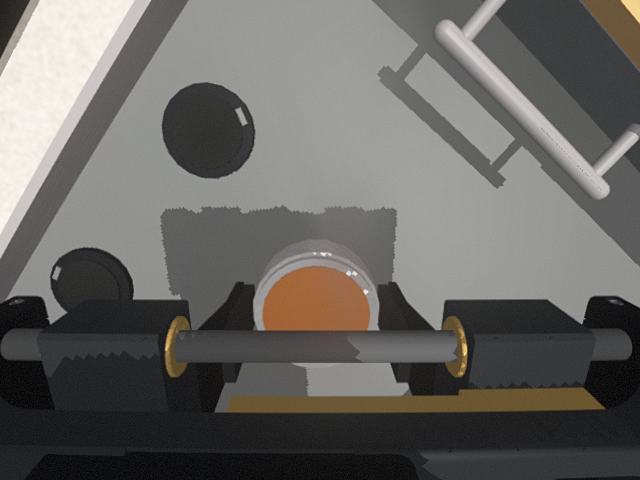

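The filter is held level at (316,300), centred between the fingers. I go to a view of the freed well before placing.

Call:
arm_command --xyz '[[-0.01,-0.015,0.02],[-0.025,-0.045,0.035],[-0.045,-0.08,0.04],[-0.063,-0.112,0.04],[-0.08,-0.142,0.04],[-0.1,-0.172,0.04],[-0.118,-0.202,0.04],[-0.135,-0.232,0.04],[-0.15,-0.255,0.04],[-0.156,-0.266,0.04],[-0.156,-0.266,0.04],[-0.156,-0.266,0.04]]' --rot '[[0,0,0],[0,0,0],[0,0,0],[0,0,0],[0,0,0],[0,0,0],[0,0,0],[0,0,0],[0,0,0],[0,0,0],[0,0,0],[0,0,0]]'

```text
time: 12.62
ee_pos: [0.439, 0.0093, 0.1597]
eef_rot: [0.942, 0.336, -0.0, 0.0]
ft_force: [0.4, -0.6, -1.0]
width: 0.0611
grip_force: 20.0
```

Run:
```python
from h import *
s=r.read_state();print(s["time"],s["ee_pos"],s["eef_rot"],s["width"],s["grip_force"],s["ft_force"])
T=np.array(r.camera_model("wrist")["T"]);im=save("wrist","w6")
for n in ["liner_hole0","filter_a_c","filter_b_c","filter_c_c","filter_d_c"]:
    for d in r.spot_point(n,"wrist")[:4]:
        p=w(d["at"],"wrist",T);print(n,round(d["conf"],2),p.round(4),px(p,"wrist",T).round())
P=px([.505,.0615,.018],"wrist",T)
print(P,[ray(q,"wrist",.018,T).round(4) for q in [(200,100),(400,100),(300,200)]])
g=cv2.medianBlur(cv2.cvtColor(im,cv2.COLOR_RGB2GRAY),5)
# search for the rim circle in a rectified plan view, 0.5 mm/px around the expected well
cx,cy=.505,.0615;N=220
c=np.array([[cx+.055,cy+.055],[cx+.055,cy-.055],[cx-.055,cy-.055],[cx-.055,cy+.055]])
H=cv2.getPerspectiveTransform(np.float32([px([*q,.018],"wrist",T) for q in c]),np.float32([[0,0],[N,0],[N,N],[0,N]]))
v=cv2.warpPerspective(im,H,(N,N));cv2.imwrite("pics/plan6.png",cv2.hconcat([cv2.resize(v,(480,480)),im])[:,:,::-1])
k=cv2.HoughCircles(cv2.cvtColor(v,cv2.COLOR_RGB2GRAY),cv2.HOUGH_GRADIENT,1,10,param1=60,param2=12,minRadius=70,maxRadius=78)
if k is not None:
    for a in k[0][:3]:print(a,cx+.055-a[1]*.0005,cy+.055-a[0]*.0005)
i=cv2.imread("pics/plan6.png");cv2.imwrite("pics/plan6.png",cv2.resize(i,(800,343)))
```

```text
12.6167 [0.43898149 0.00932127 0.15974801] [ 9.41914324e-01  3.35853069e-01 -2.90482459e-04  1.94320840e-04] 0.06106485483195675 19.99998450279236 [ 0.42268184 -0.60325159 -1.02983872]
liner_hole0 0.7 [0.504  0.0594 0.019 ] [317. 134.]
liner_hole0 0.44 [0.6078 0.0692 0.025 ] [396.  13.]
filter_a_c 0.8 [0.4344 0.0093 0.1604] [308. 310.]
filter_b_c 0.68 [0.6045 0.0694 0.0219] [392.  18.]
filter_b_c 0.31 [0.5032 0.0606 0.0172] [316. 134.]
filter_c_c 0.87 [ 0.5153 -0.0415  0.0209] [416. 201.]
filter_d_c 0.93 [ 0.6161 -0.0262  0.0218] [490.  92.]
[316.06852421 131.17682189] [array([0.4647, 0.1491, 0.018 ]), array([0.5664, 0.0247, 0.018 ]), array([0.4522, 0.0361, 0.018 ])]
[110.5 111.5  70.3] 0.50425 0.061249994
[115.5 102.5  71.9] 0.50875 0.058749996
```

View pics/plan6.png

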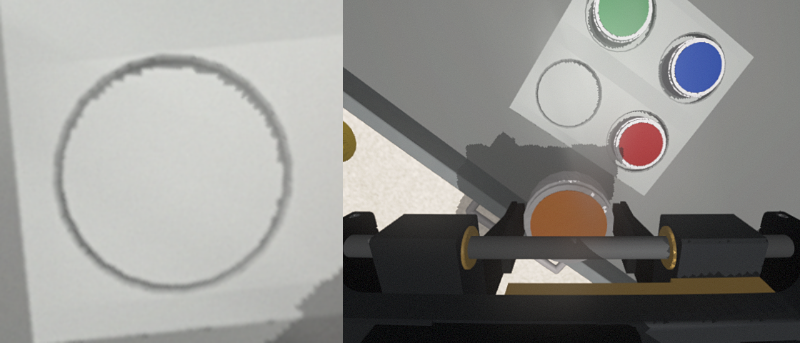

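In the plan view the freed well's rim runs from (57) to (290) in both directions, which puts its centre at (0.5045, 0.061). The filter is still held level, so I lower it in.

Call:
arm_command --xyz '[[0.03,0.025,0],[0.055,0.045,-0.015],[0.0655,0.0515,-0.045],[0.0655,0.0515,-0.075],[0.0655,0.0515,-0.1],[0.0655,0.0515,-0.115],[0.0655,0.0515,-0.12],[0.0655,0.0515,-0.12],[0.0655,0.0515,-0.12]]' --rot '[[0,0,0],[0,0,0],[0,0,0],[0,0,0],[0,0,0],[0,0,0],[0,0,0],[0,0,0],[0,0,0]]'

```text
time: 13.67
ee_pos: [0.5053, 0.0618, 0.0408]
eef_rot: [0.942, 0.337, 0.0, -0.0]
ft_force: [0.2, 0.6, 0.1]
width: 0.0611
grip_force: 20.0
```

Call:
arm_command --xyz '[[0,0,-0.004],[0,0,-0.008],[0,0,-0.012],[0,0,-0.015],[0,0,-0.017],[0,0,-0.018],[0,0,-0.0185],[0,0,-0.0185],[0,0,-0.0185]]' --rot '[[0,0,0],[0,0,0],[0,0,0],[0,0,0],[0,0,0],[0,0,0],[0,0,0],[0,0,0],[0,0,0]]'

```text
time: 14.42
ee_pos: [0.5049, 0.0613, 0.0217]
eef_rot: [0.942, 0.337, 0.0, 0.0]
ft_force: [-0.9, 0.1, -0.4]
width: 0.0612
grip_force: 20.0
```

Run:
```python
from h import *
for i in range(3):
    r.camera("wrist");s=r.read_state();print(s["time"],s["ee_pos"].round(4) if hasattr(s["ee_pos"],"round") else s["ee_pos"],s["ft_force"],s["width"])
```

```text
14.4667 [0.5049 0.0613 0.0217] [ 0.08217899  0.76865554 -0.96028845] 0.06141604282368865
14.5167 [0.5049 0.0613 0.0217] [-0.61071477 -0.77007256 -0.70956955] 0.061071132289582684
14.5667 [0.5049 0.0613 0.0217] [-0.40410879 -0.32480003 -0.45643272] 0.06112191981448963
```

Call:
arm_command --xyz '[[0,0,-0.0005],[0,0,-0.001],[0,0,-0.001],[0,0,-0.001]]' --rot '[[0,0,0],[0,0,0],[0,0,0],[0,0,0]]'

```text
time: 14.9
ee_pos: [0.5049, 0.0613, 0.0208]
eef_rot: [0.942, 0.337, 0.0, 0.0]
ft_force: [-1.6, 0.8, 4.7]
width: 0.0613
grip_force: 20.0
```

There is contact at about 5 N, so the filter is seated. I release and lift.

Call:
arm_command --xyz '[[0,0,0],[0,0,0],[0,0,0],[0,0,0],[0,0,0],[0,0,0.005],[0,0,0.015],[0,0,0.035],[0,0,0.07],[0,0,0.11],[0,0,0.14],[-0.03,-0.025,0.14],[-0.06,-0.05,0.14],[-0.06,-0.05,0.14],[-0.06,-0.05,0.14]]' --rot '[[0,0,0],[0,0,0],[0,0,0],[0,0,0],[0,0,0],[0,0,0],[0,0,0],[0,0,0],[0,0,0],[0,0,0],[0,0,0],[0,0,0],[0,0,0],[0,0,0],[0,0,0]]' --grip 0.9

```text
time: 16.15
ee_pos: [0.444, 0.0091, 0.1616]
eef_rot: [0.942, 0.335, -0.0, 0.002]
ft_force: [-0.2, 1.1, 0.3]
width: 0.0788
grip_force: 0.0
```

Run:
```python
from h import *
s=r.read_state();print(s["time"],s["ee_pos"],s["eef_rot"],s["width"])
T=np.array(r.camera_model("wrist")["T"]);im=save("wrist","w7")
for n in ["filter_a_c","filter_b_c","filter_c_c"]:
    for d in r.spot_point(n,"wrist")[:3]:
        p=w(d["at"],"wrist",T);print(n,round(d["conf"],2),p.round(4),px(p,"wrist",T).round())
```

```text
16.15 [0.44404131 0.00911114 0.16161646] [ 9.42262232e-01  3.34868147e-01 -5.14568364e-06  2.28253798e-03] 0.07876881647473818
filter_a_c 0.71 [0.4993 0.0587 0.0243] [309. 144.]
filter_b_c 0.88 [0.6057 0.069  0.0262] [388.  21.]
filter_b_c 0.59 [ 0.5155 -0.0368  0.0033] [402. 198.]
filter_c_c 0.84 [ 0.5155 -0.0354  0.0204] [406. 200.]
```

View pics/w7.png

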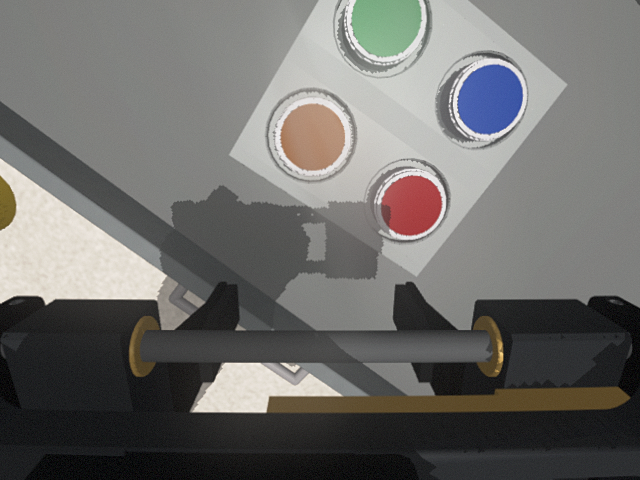

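The amber filter sits flat in the well at (311,136), and the green, blue and red ones are undisturbed. Next I close the fingers and move in front of the bin lip.

Call:
arm_command --xyz '[[0.01,-0.02,0.0],[0.02,-0.05,0.0],[0.03,-0.08,0.0],[0.035,-0.11,0.0],[0.04,-0.14,0.0],[0.045,-0.17,0.0],[0.05,-0.195,0.0],[0.052,-0.21,0.0],[0.052,-0.219,-0.02],[0.052,-0.219,-0.055],[0.052,-0.219,-0.08],[0.052,-0.219,-0.086],[0.052,-0.219,-0.086],[0.052,-0.219,-0.086]]' --rot '[[0,0,0.1],[0,0,0.2],[0,0,0.3],[0,0,0.4],[0,0,0.5],[0,0,0.6],[0,0,0.7],[0,0,0.8],[0,0,0.87],[0,0,0.87],[0,0,0.87],[0,0,0.87],[0,0,0.87],[0,0,0.87]]' --grip 0

```text
time: 17.52
ee_pos: [0.4979, -0.2068, 0.0753]
eef_rot: [0.712, 0.703, 0.001, -0.0]
ft_force: [0.1, 1.1, 1.2]
width: 0.0014
grip_force: 0.0
```

Call:
arm_command --xyz '[[0,-0.015,0],[0,-0.03,0],[0,-0.04,0],[0,-0.05,0],[0,-0.06,0],[0,-0.066,0],[0,-0.072,0],[0,-0.076,0],[0,-0.08,0],[0,-0.08,0],[0,-0.08,0]]' --rot '[[0,0,0],[0,0,0],[0,0,0],[0,0,0],[0,0,0],[0,0,0],[0,0,0],[0,0,0],[0,0,0],[0,0,0],[0,0,0]]'

```text
time: 18.43
ee_pos: [0.4967, -0.2878, 0.0745]
eef_rot: [0.712, 0.702, -0.0, -0.0]
ft_force: [0.6, 0.1, 0.1]
width: 0.0007
grip_force: 0.0
```

Call:
arm_command --xyz '[[0,-0.003,0],[0,-0.006,0],[0,-0.009,0],[0,-0.011,0],[0,-0.012,0],[0,-0.012,0]]' --rot '[[0,0,0],[0,0,0],[0,0,0],[0,0,0],[0,0,0],[0,0,0]]'

```text
time: 18.93
ee_pos: [0.4969, -0.2981, 0.0746]
eef_rot: [0.712, 0.703, 0.001, -0.001]
ft_force: [-1.9, 6.6, 3.5]
width: 0.001
grip_force: 3.3
```

Run:
```python
from h import *
im=save("top","top2");s=r.read_state();print(s["time"],s["ee_pos"],s["ft_force"])
for n in ["bin_mouth","bin_lip","bin_floor"]:
    for d in r.spot_point(n,"top")[:1]:
        p=w(d["at"],"top");print(n,round(d["conf"],2),p.round(4))
```

```text
18.9833 [ 0.49688549 -0.29810618  0.07456954] [-1.83013493  6.80332146  3.73489394]
bin_mouth 0.64 [0.6062 0.3883 0.0047]
```

Call:
arm_command --xyz '[[0,-0.0015,0],[0,-0.003,0],[0,-0.003,0],[0,-0.003,0]]' --rot '[[0,0,0],[0,0,0],[0,0,0],[0,0,0]]'

```text
time: 19.47
ee_pos: [0.4969, -0.2982, 0.0745]
eef_rot: [0.711, 0.703, 0.001, -0.003]
ft_force: [-5.6, 15.5, 8.7]
width: 0.0004
grip_force: 8.0
```

The position stays the same while the force rises to 15 N, so the bin is against its stop. I back off and take a last look.

Call:
arm_command --xyz '[[0,0.005,0],[0,0.02,0],[0,0.045,0],[0,0.07,0.01],[0,0.09,0.04],[0,0.1,0.08],[0,0.1,0.12],[-0.03,0.08,0.16],[-0.05,0.05,0.19],[-0.07,0.02,0.21],[-0.09,0.0,0.21],[-0.09,0.0,0.21],[-0.09,0.0,0.21]]' --rot '[[0,0,0],[0,0,0],[0,0,0],[0,0,0],[0,0,0],[0,0,0],[0,0,0],[0,0,-0.1],[0,0,-0.2],[0,0,-0.3],[0,0,-0.4],[0,0,-0.5],[0,0,-0.6]]'

```text
time: 20.55
ee_pos: [0.4051, -0.3051, 0.2852]
eef_rot: [0.89, 0.456, -0.0, 0.001]
ft_force: [0.4, 0.8, -0.3]
width: 0.0005
grip_force: 0.0
```

Run:
```python
from h import *
T=np.array(r.camera_model("wrist")["T"]);a=save("wrist","w8");b=save("scene","scene2")
for n in ["bin_mouth","bin_lip","bin_floor","offcut_c"]:
    for d in r.spot_point(n,"wrist")[:1]:
        p=w(d["at"],"wrist",T);print(n,round(d["conf"],2),p.round(4))
for n in ["filter_a_c","filter_b_c","filter_c_c","filter_d_c","bin_mouth","bin_floor"]:
    for d in r.spot_point(n,"scene")[:2]:print(n,round(d["conf"],2),w(d["at"],"scene").round(3))
cv2.imwrite("pics/fin.png",cv2.resize(cv2.hconcat([a,b]),(800,300),interpolation=cv2.INTER_AREA)[:,:,::-1])
print(r.read_state()["time"],r.read_state()["ft_force"])
```

```text
bin_mouth 0.57 [ 0.4962 -0.3746  0.1125]
bin_lip 0.76 [ 0.496  -0.3072  0.1119]
bin_floor 0.61 [ 0.497  -0.3789  0.016 ]
offcut_c 0.75 [ 0.5022 -0.3358  0.0207]
filter_c_c 0.83 [ 0.279 -0.223  0.011]
filter_c_c 0.71 [0.265 0.266 0.014]
filter_d_c 0.69 [ 0.61  -0.027  0.021]
bin_mouth 0.63 [ 0.492 -0.379  0.114]
bin_mouth 0.34 [ 0.498 -0.342  0.014]
bin_floor 0.6 [ 0.498 -0.374  0.012]
bin_floor 0.52 [ 0.695 -0.247  0.007]
21.15 [-0.25031324 -0.14590183 -1.18250243]
```

View pics/fin.png

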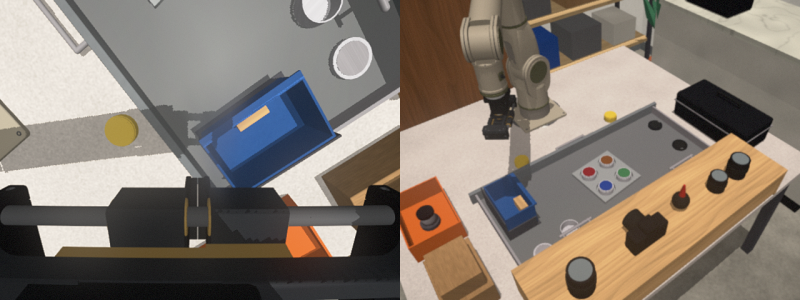

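The bin is upright with the offcut inside at (253,118). The liner holds all four filters at (605,173), and the caps, tin and lid are in place.

```bash
python3 -c "from bench import r;print(r.close_job())"
```

```text
the job is handed in; nothing more can be done
None
```

The job is handed in at about 21 s: the offcut is in the bin, the amber filter sits flat in the freed well, the bin is shut against its stop, and nothing else was touched.

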